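# Seat the keyed crank wheel on its drive shaft

### The job

The crank wheel has been slipped onto the upright shaft of the sculpture's drive, but it is sitting on top of the shaft's key. Without taking it off the shaft, turn it until its keyway drops over the key, then press it down until it is fully home with the stiff brass collar pushed right down under it. Leave the wheel resting level on the shaft and do not disturb the horn, the bowl, the carton or the screwdriver lying around.

Things in the scene. Friction and masses are not known exactly. Their poses are not given: they have to be found in the camera images.
- gearbox: green gear unit fixed on a 150 x 160 x 12 mm dark steel plate, total height 80 mm, with a grey motor lying out to its own +x (to 160 mm from the origin, top at 84 mm). Origin: centre of the underside of the plate, on the axis of the upright shaft; z up along the shaft
- shaft_foot (a point): point on the shaft's axis at the top face of the gear unit; z up along the shaft. From here up to 30 mm above it a brass key, 9 mm wide, stands 6 mm out of the shaft on one side only. The shaft is locked and cannot turn; the direction in which its key points differs every time, is not reported (this point does not turn with it) and is hidden under the wheel
- shaft_end (a point): centre of the shaft's upper end, 90 mm above the shaft foot. Steel shaft, 30 mm diameter, the last 8 mm tapered to 20 mm
- wheel: loose aluminium crank wheel, about 0.42 kg, threaded on the shaft. Origin: centre of the underside of its boss; z up along the bore. Rim 160 mm outer diameter, 10 mm wide, 8 to 24 mm above the origin; five flat spokes. Starts resting on the key with its origin 30 mm above the shaft foot (it rocks a little); fully home its origin is 12 mm above the shaft foot
- boss_top (a point): centre of the top of the wheel's boss, 44 mm above the wheel's origin. Boss 62 mm diameter with a 32 mm bore: about 1 mm play round the shaft. To press the wheel down, push evenly on two opposite sides of this ring-shaped face; one-sided pressing may jam it on the shaft
- keyway (a point): centre of the keyway at the underside of the boss, 19 mm from the axis on the wheel's own +y side. Keyway 13 mm wide, 6.5 mm deep, full length of the bore. It starts at least 0.5 rad from the key, and nearly a full turn may be needed; it fits at one angle only, about 0.12 rad either way. There the wheel falls by itself 8 mm onto the collar and can be turned no further
- pin_top (a point): centre of the top of the red upright crank pin, 18 mm diameter, 60 mm from the axis on the wheel's own +x side, standing from 26 to 70 mm above the wheel's origin. Pushing the pin sideways turns the wheel, with less than about 6 N until the key engages
- collar (a joint): brass collar, 60 mm diameter and 10 mm thick, round the foot of the shaft under the wheel: 0 = raised (its top 22 mm above the shaft foot), 0.010 = pushed right down. It is stiff: about 14 N moves it (more than the wheel's weight), and it stays where it is left
- horn: bystander: dark steel horn bell standing mouth down, 84 mm diameter at the foot, 118 mm high; origin at the centre of its underside
- bowl: bystander: shallow brown wooden bowl, 120 mm diameter, 32 mm high; origin at the centre of its underside
- carton: bystander: orange carton 110 x 70 x 50 mm; origin at the centre of its underside
- driver: bystander: screwdriver lying along its x axis, 200 mm long; origin at its underside near the middle
There are look-alikes about, which are no part of the job. Of the things like the wheel, leave any that is blue or pink; of the rest the smaller one is meant.

How it is judged (in metres and radians):
On the way, in this order (a step that is already met when the one before it is completed fails the run):
1. the keyway has dropped over the key (wheel at least 5 mm below its start height) (z of wheel in the frame of shaft_foot below 0.025 m), for 0.04 s.
2. the wheel is pressed home (z of wheel in the frame of shaft_foot below 0.0145 m and value of joint collar above 0.0078 m), for 0.1 s.
At the end, for the whole second after the job is handed in: the wheel rests on the shaft with its underside within 2.5 mm of fully home (origin less than 14.5 mm above the shaft foot), within 4 mm of the shaft's axis and level within 0.07 rad, the collar pushed down at least 7.8 of its 10 mm, and the wheel at rest (all of step 2 and horizontal distance between wheel and shaft_foot below 0.004 m and angle between wheel's own z axis and vertical below 0.07 rad and linear speed of wheel below 0.02 m/s); the robot touches nothing.
It fails at once if the wheel is lifted more than 30 mm, off the shaft (z of wheel in the frame of shaft_foot above 0.06 m).
It fails at once if a bystander is moved more than 20 mm (distance of any of horn, bowl, carton, driver from where it was at the start of the episode above 0.02 m).
It also fails if it takes over 58 s, if anything falls off the work surface, if the arm or the gripper's body presses on something with over 40 N, if the wrist force passes 120 N, or if a joint passes its speed limit or range.

### The arm

A 6-joint arm with a two-finger parallel gripper is mounted at the origin on the work surface. World frame = base frame: x ahead of the robot, y to its left, z up, the work surface at z = 0. Lengths are in mm, angles in rad, forces in N, time in s.
With the tool pointing down it reaches from about 250 to 725 mm from the base axis. Payload 9.7 kg.
Tool frame: the origin (TCP) lies midway between the tips of the shut fingers; the grasp point (between the pads) lies 19 mm behind it; z points along the fingers, x is the direction in which the jaws open and shut, and the axes are right-handed (so a half turn about z gives the same grasp; the last joint's range is limited). The gripper opens to 85 mm and grips with 20 to 120 N. Pads are 22 mm wide; open, the fingers measure 114 mm over their backs; the gripper's body (76 mm by 85 mm) begins 54 mm behind the grasp point. The pads swing forward as they close: fully open they stand 13 mm farther back than shut.
Start: joints at [1.323, 0.087, 0.176, 1.66, 0, 1.571], TCP at [134.897, 533.198, 231.284] pointing down, gripper open.
Joint ranges: [-3.13, 3.13], [-0.85, 1.81], [-1.15, 1.24], [-2.2, 2.28], [-1.44, 1.52], [-3.14, 3.14]. Speed limits (rad/s): [2.22, 2.22, 2.57, 3.14, 3.14, 3.14].

### API

Orientations are given as a unit quaternion [w, x, y, z].
In Python, from workcell import manip, readout, camera, camera_info, finish_job, search_frame, cut_out gives the robot as it stands. Calls block until the motion is done:
- manip.move_ptp(position, orientation): joint-space move of the TCP to a pose.
- manip.movel(position, attitude=None, max_speed=150, contact_N=None): straight line of the TCP; attitude=None keeps the orientation; max_speed is the mean speed in mm/s. With contact_N (N) it stops when the force on the tool has changed by that much, and returns True; else False.
- manip.goto_joints(angles): joint-space move.
- manip.move_gripper(opening, squeeze=None): finger opening in mm; squeeze is the grip in N (None keeps the last); returns when the fingers have stopped.
- manip.sleep(seconds).
- manip.solve_ik(position, orientation): joint angles nearest the present ones, or None.
- readout.state(): the state.
- camera(name): name is "scene" or "top"; returns the picture (480x640x3 uint8, red, green, blue); there is no depth.
- camera_info(name): a dict with "fx", "fy", "cx", "cy" (pixels), "view" (4x4, takes a point from world to camera coordinates). Camera axes: x right, y down, z forward; pixel columns grow to the right and rows downward; lengths in mm; the calibration is good to about 2 mm. A picture is of the moment at which its call begins. camera_info takes no time and is no camera call.
A pose or a line that the arm cannot do raises manip.MotionError and nothing moves.
- finish_job(): hands the job in, once; it reports no verdict.
Trained networks look in the newest picture that a camera, given by its name, has taken for a name from the list of things; names that differ only in an ending like _2 or _b are one class to them, and where a whole thing is asked for, a point or a joint stands for the part that bears it (a point fixed in the world has none). Each returns a list of dicts, best first, with "conf" (0 to 1); they miss things now and then, are a little off and sometimes report something else, mostly with a low value. They report only what shows in the picture. A call takes as long as a camera call. They do not tell look-alikes from the thing itself.
- search_frame(camera, query): "rect" ([left, top, right, bottom] as shares, 0 to 1, of the picture: columns of its width, rows of its height, round what is visible of it).
- cut_out(camera, query): "region" (480x640 bool, what is visible of it) and "rect" ([left, top, right, bottom] as shares, 0 to 1, of the picture: columns of its width, rows of its height, round what is visible of it).
The state is a dict: "t": time; "qpos": joint angles; "joint_vel": joint speeds; "joint_torque": joint torques, N m; "ee_pos": TCP position; "orientation": TCP orientation; "force": force on the tool from outside, world axes, zero at the start; "moment": the same for the moment, N m; "gripper_width": finger opening in mm.
Only numpy, scipy, OpenCV 4.12 (cv2) and the standard library are available. Lean on these libraries where they do the work, as an engineer would, in place of code of your own. Each camera call takes 0.05 s, during which the arm holds its last target.

## Working session

There is one attempt and no reset: what is moved stays moved. The work goes in short steps, each a Python script; the robot and the scene stay as the last script left them, time stands still between calls to the robot, and variables do not carry over. Pictures are saved under pics/ and viewed, and the job is handed in when it is done.

```bash
mkdir -p pics; ls; python3 - <<'E'
from workcell import *
import cv2
for n in("scene","top"):
    im=camera(n); cv2.imwrite(f"pics/{n}0.png",im[:,:,::-1])
    i=camera_info(n); print({k:(v if k!='view' else [list(map(lambda x:round(float(x),4),r)) for r in v]) for k,v in i.items()})
print(readout.state())
E
```

```text
pics
{'fx': 480.4356942427941, 'fy': 480.4356942427941, 'cx': 315.25108900885493, 'cy': 235.02135569661368, 'view': [[0.6076, 0.7941, 0.0151, -383.7069], [0.6331, -0.4727, -0.613, -265.5952], [-0.4796, 0.382, -0.79, 1155.3046], [0.0, 0.0, 0.0, 1.0]]}
{'fx': 603.4927885871188, 'fy': 603.4927885871188, 'cx': 330.03881225040703, 'cy': 244.15157646135373, 'view': [[0.0117, -0.9999, -0.0013, 23.3659], [-0.9895, -0.0114, -0.1443, 569.2831], [0.1443, 0.0029, -0.9895, 1283.6016], [0.0, 0.0, 0.0, 1.0]]}
{'t': 0.1, 'qpos': array([1.32299698e+00, 8.74079925e-02, 1.75219449e-01, 1.65978999e+00,
       1.85670392e-05, 1.57081062e+00]), 'joint_vel': array([ 0.00047304, -0.00160233,  0.00162275, -0.00044607, -0.00025504,
        0.00097152]), 'joint_torque': array([ 4.66730773e-05, -5.21558690e+01,  4.65653694e+01,  1.60767505e-02,
        2.69137178e-05, -6.93927859e-06]), 'ee_pos': array([134.84517916, 533.00837225, 230.65547454]), 'orientation': array([ 3.55791460e-04,  7.89076851e-01,  6.14294208e-01, -4.72122097e-04]), 'force': array([0.15645232, 0.84672477, 0.58912419]), 'moment': array([-0.04245439,  0.02886986,  0.04555575]), 'gripper_width': 85.73341546360494}
```

View pics/scene0.png

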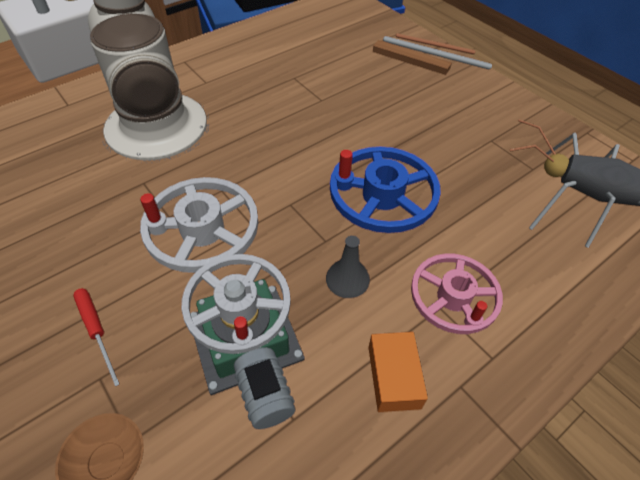

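View pics/top0.png

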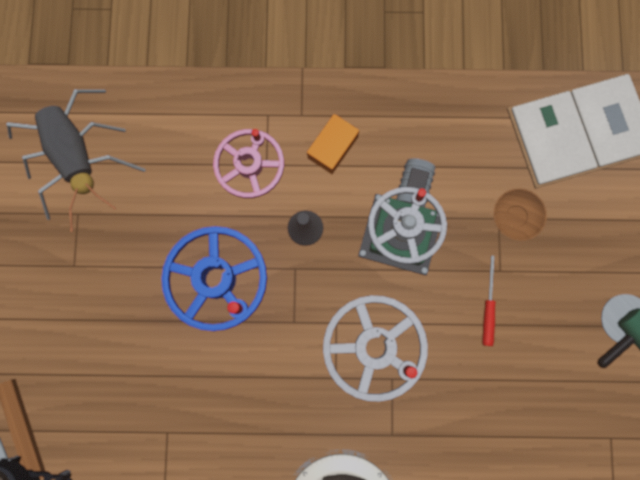

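The candidates for the wheel, in the top picture, are:
- blue at (214,278), excluded by colour
- pink at (249,163), excluded by colour
- large grey at (376,348), lying on the table
- small grey at (408,224), sitting on the gearbox shaft

The small grey wheel fits: it is the smaller of the two that are left, and it is on the shaft. I'll confirm it in an enlarged crop and triangulate.

```bash
python3 - <<'E'
import cv2,numpy as np
a=cv2.imread("pics/top0.png")[150:290,340:480]; b=cv2.imread("pics/scene0.png")[240:440,160:320]
a=cv2.resize(a,(400,400),interpolation=cv2.INTER_CUBIC)
b=cv2.resize(b,(400,500),interpolation=cv2.INTER_CUBIC)
o=np.zeros((500,800,3),np.uint8);o[:400,:400]=a;o[:,400:]=b
cv2.imwrite("pics/crop0.png",o)
E
```

```text
(no output)
```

View pics/crop0.png

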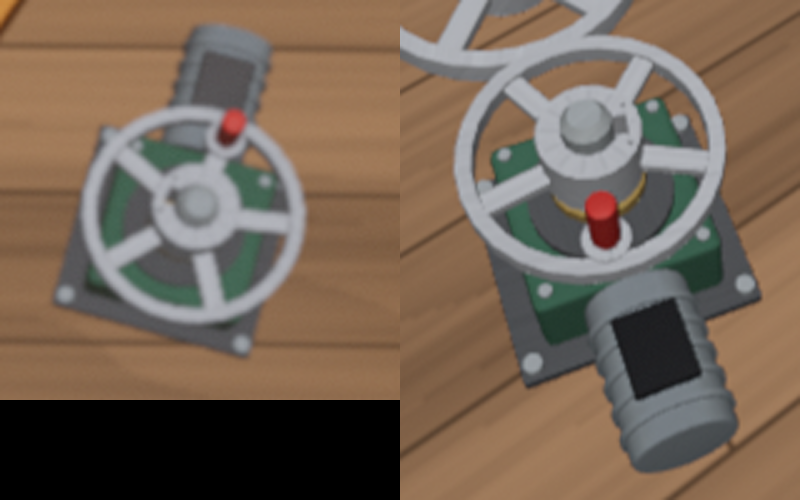

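```bash
cat > h.py <<'E'
from workcell import *
import numpy as np,cv2
def P(n):
    i=camera_info(n);K=np.array([[i['fx'],0,i['cx']],[0,i['fy'],i['cy']],[0,0,1]]);return K@np.array(i['view'])[:3]
def tri(a,b):
    X=cv2.triangulatePoints(P('top'),P('scene'),np.array(a,float).reshape(2,1),np.array(b,float).reshape(2,1)).ravel();return X[:3]/X[3]
def onz(n,uv,z):
    p=P(n);H=np.c_[p[:,0],p[:,1],p[:,2]*z+p[:,3]];s=np.linalg.solve(H,[uv[0],uv[1],1]);return s[:2]/s[2]
def proj(n,X):
    q=P(n)@np.r_[X,1];return q[:2]/q[2]
E
python3 - <<'E'
from h import *
for nm,a,b,z in(("shaft",(409.3,221),(235.2,288),170),("pin",(421.5,191.3),(240.4,321),180)):
    print(nm,tri(a,b),onz('top',a,z),onz('scene',b,z))
for nm in("horn","bowl","carton","driver","gearbox","wheel","shaft_end","pin_top"):
    for c in("top","scene"):
        r=search_frame(c,nm)
        print(nm,c,[(round(x['conf'],2),[round(v*s) for v,s in zip(x['rect'],(640,480,640,480))]) for x in r[:3]])
E
```

```text
shaft [ 600.92629159 -127.51362125  160.81714481] [ 598.60296442 -127.61866995] [ 607.39599808 -127.65409222]
pin [ 658.38759283 -151.20130036  175.3035785 ] [ 657.0316278  -151.00124826] [ 661.18980671 -151.33588645]
horn top [(0.95, [289, 213, 324, 243])]
horn scene [(0.81, [325, 235, 371, 299])]
bowl top [(0.55, [494, 189, 551, 239])]
bowl scene [(0.66, [54, 411, 143, 480])]
carton top [(0.64, [307, 115, 357, 174])]
carton scene [(0.73, [367, 331, 428, 415])]
driver top [(0.78, [484, 257, 498, 347]), (0.7, [287, 209, 325, 244])]
driver scene [(0.74, [75, 292, 123, 387])]
gearbox top [(0.94, [357, 161, 439, 274])]
gearbox scene [(0.68, [190, 277, 305, 429])]
wheel top [(0.96, [217, 129, 286, 198]), (0.86, [324, 295, 426, 399]), (0.58, [370, 191, 444, 263])]
wheel scene [(0.88, [329, 147, 439, 234]), (0.86, [141, 181, 260, 273]), (0.85, [181, 255, 291, 355])]
shaft_end top [(0.87, [358, 160, 442, 271]), (0.6, [289, 213, 323, 243])]
shaft_end scene [(0.62, [190, 280, 304, 428])]
pin_top top [(0.97, [212, 126, 283, 197]), (0.81, [162, 229, 270, 331]), (0.63, [370, 191, 445, 267])]
pin_top scene [(0.79, [142, 180, 260, 274]), (0.79, [412, 254, 500, 334]), (0.69, [328, 147, 440, 235])]
```

```bash
python3 - <<'E'
from h import *
S=np.array([600.5,-127.5]);pa=np.arctan2(-151.2+127.5,658-600.5)
print(pa)
o=np.zeros((560,800,3),np.uint8)
t=np.linspace(0,2*np.pi,100)
for k,(n,x0,y0) in enumerate((("top",340,150),("scene",165,245))):
    im=cv2.imread(f"pics/{n}0.png")[y0:y0+140,x0:x0+140]
    im=cv2.resize(im,(400,400),interpolation=cv2.INTER_CUBIC);f=400/140
    def C(c,r,z,col):
        p=np.array([((proj(n,[c[0]+r*np.cos(a),c[1]+r*np.sin(a),z])-[x0,y0]+.5)*f) for a in t])
        cv2.polylines(im,[np.int32(p*8)],True,col,1,cv2.LINE_AA,3)
    C(S,80,134,(0,0,255));C(S,31,154,(255,0,0));C(S,10,170,(0,255,255))
    C(S+60*np.array([np.cos(pa),np.sin(pa)]),9,180,(0,255,0))
    o[:400,k*400:k*400+400]=im
cv2.imwrite("pics/ov0.png",o[:400])
E
```

```text
-0.39095687751234653
```

View pics/ov0.png

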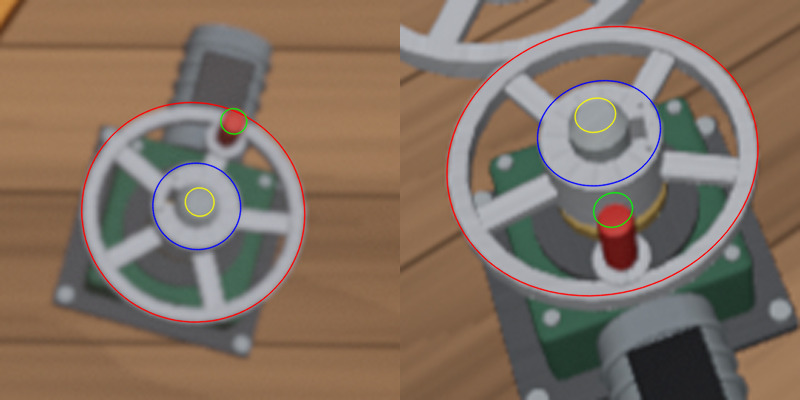

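The crop shows the small grey wheel on the gearbox shaft. In the top crop the boss is at (197,205) and the red pin at (233,121), and the model overlay fits to about 1–2 mm. The shaft axis is at about (601.5,-127.5) and the pin angle is about -0.39 rad. Next I'll push the pin round with shut fingers, trailing behind it.

```bash
cat >> h.py <<'E'
S=np.array([601.5,-127.5])
def qd(psi): return [0,float(np.cos(psi/2)),float(np.sin(psi/2)),0]
def pt(a,z,r=60): return [float(S[0]+r*np.cos(a)),float(S[1]+r*np.sin(a)),float(z)]
def snap(k):
    ims=[]
    for n,x0,y0 in(("top",340,150),("scene",165,245)):
        im=camera(n)[:,:,::-1][y0:y0+140,x0:x0+140]
        ims.append(cv2.resize(im,(400,400),interpolation=cv2.INTER_CUBIC))
    cv2.imwrite(f"pics/{k}.png",np.hstack(ims))
def st():
    s=readout.state();print(round(s['t'],2),np.round(s['ee_pos'],1),'F',np.round(s['force'],1),'M',np.round(s['moment'],2),'w',round(s['gripper_width'],1),'j6',round(s['qpos'][5],2));return s
E
python3 - <<'E'
from h import *
manip.move_gripper(0)
a=-0.39-0.62
manip.move_ptp(pt(a,250),qd(-0.2));st()
print(manip.movel(pt(a,148),max_speed=100,contact_N=8));st()
snap('a1')
E
```

```text
4.72 [ 633.6 -177.5  250.1] F [0.7 0.1 1.1] M [ 0.07  0.03 -0.03] w 0.4 j6 1.5
False
5.88 [ 633.7 -178.4  148.9] F [ 0.1 -0.6 -0.4] M [-0.05 -0.03 -0.03] w -0.3 j6 1.5
```

View pics/a1.png

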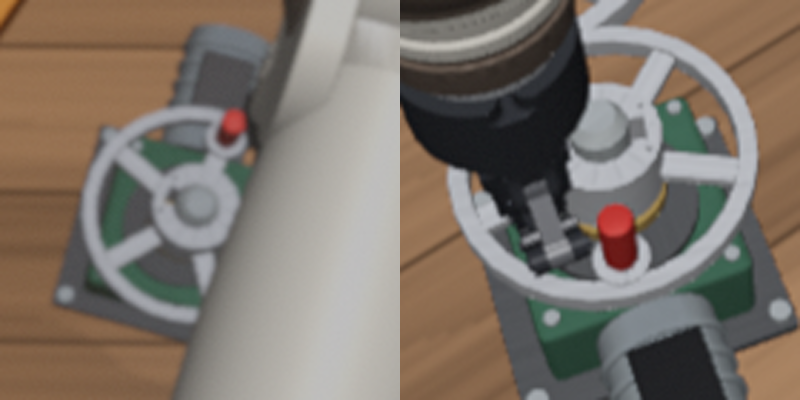

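The fingers (scene crop around (555,240)) stand behind the pin at (618,230), clear of the boss. Now I push counter-clockwise in small chords.

```bash
cat > push.py <<'E'
import sys
from h import *
a,end,step=map(float,sys.argv[1:4])
s0=readout.state()['force'];hit=False
while (end-a)*step>0 and not hit:
    a+=step
    hit=manip.movel(pt(a,148),max_speed=45,contact_N=12)
    s=readout.state();F=s['force']-s0
    print(round(a,2),np.round(F,1),round(s['t'],1),hit)
    if np.hypot(*F[:2])>11: hit=True
st();snap(sys.argv[4])
E
python3 push.py -1.01 0.6 0.16 a2
```

```text
-0.85 [ 0.1 -0.3  0.6] 6.3 False
-0.69 [ 0.4 -0.4  0.1] 6.7 False
-0.53 [ 0.  -0.6  0.7] 7.1 False
-0.37 [ 0.7 -0.  -0. ] 7.5 False
-0.21 [1.6 0.  0.2] 7.8 False
-0.05 [ 0.2 -0.2 -0. ] 8.2 False
0.11 [1.  0.5 1.4] 8.6 False
0.27 [-0.  -0.6 -0.1] 8.9 False
0.43 [ 0.1 -0.5  0.3] 9.3 False
0.59 [0.3 0.5 1.8] 9.7 False
0.75 [ 0.6 -0.4  0.1] 10.0 False
10.02 [645.3 -86.2 148.1] F [-0.1 -0.6 -0.2] M [-0.04 -0.02  0.04] w -0.2 j6 1.64
```

View pics/a2.png

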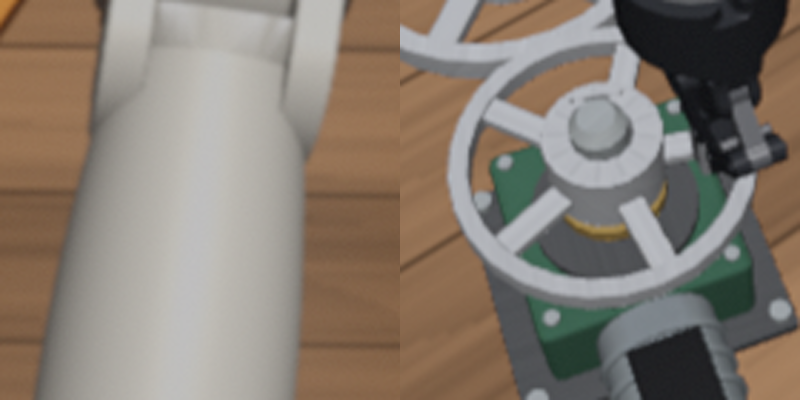

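The wheel has turned, as the spokes moved and the pin is now hidden behind the gripper near (740,90). I keep pushing.

```bash
python3 push.py 0.75 3.0 0.16 a3
```

```text
0.91 [-0.8 -0.4  1.3] 10.5 False
1.07 [ 0.3 -0.5  0.8] 10.8 False
1.23 [-0.1  0.6  0.4] 11.2 False
1.39 [-0.  -0.2 -0.5] 11.6 False
1.55 [-0.2 -0.7  0.2] 11.9 False
1.71 [ 5.3 -0.1  1.3] 12.2 True
12.16 [600.4 -68.3 148.7] F [5.5 0.  1. ] M [-0.12 -0.95  0.01] w 0.0 j6 1.66
```

View pics/a3.png

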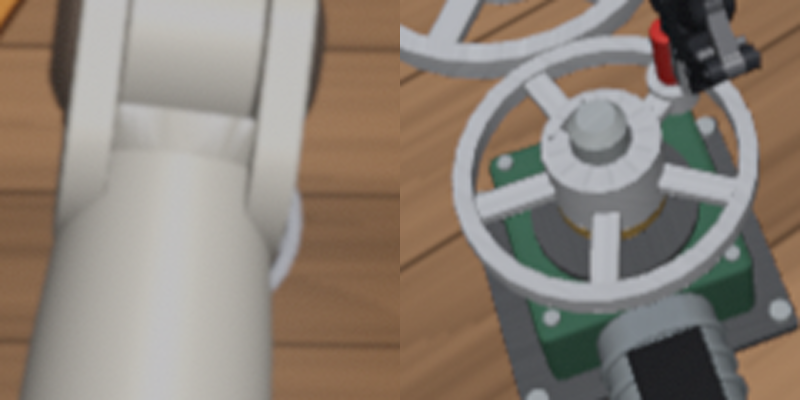

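Contact stopped the push at a peg angle of about 1.55, and the yellow collar band (612,235) shows thinner, so the wheel has probably dropped. I'll back off, raise, move clear and check the height with overlays.

```bash
cat > ov.py <<'E'
import sys
from h import *
t=np.linspace(0,2*np.pi,100)
def ov(k,zw,pa,c=(601,-127.5)):
    out=[]
    for n,x0,y0 in(("top",340,150),("scene",165,245)):
        im=camera(n)[:,:,::-1][y0:y0+140,x0:x0+140]
        im=cv2.resize(im,(400,400),interpolation=cv2.INTER_CUBIC);f=400/140
        def C(c,r,z,col):
            p=np.array([((proj(n,[c[0]+r*np.cos(a),c[1]+r*np.sin(a),z])-[x0,y0]+.5)*f) for a in t])
            cv2.polylines(im,[np.int32(p*8)],True,col,1,cv2.LINE_AA,3)
        C(c,80,zw+24,(0,0,255));C(c,31,zw+44,(255,0,0));C(c,10,170,(0,255,255))
        C(np.array(c)+60*np.array([np.cos(pa),np.sin(pa)]),9,zw+70,(0,255,0))
        out.append(im)
    cv2.imwrite(f"pics/{k}.png",np.hstack(out))
E
python3 - <<'E'
from ov import *
manip.movel(pt(1.4,148,64),max_speed=60);st()
manip.movel(pt(1.4,250,64),max_speed=150)
manip.move_ptp([480,130,260],qd(0.2));st()
ov('a4',102,1.95)
E
```

```text
12.62 [612.3 -64.2 147.4] F [-0.1 -0.3  0.4] M [ 0.01 -0.04 -0.02] w -0.2 j6 1.67
14.39 [480.5 129.5 259.7] F [ 0.7 -0.4 -0.4] M [-0.01  0.01  0.03] w 0.1 j6 1.64
```

View pics/a4.png

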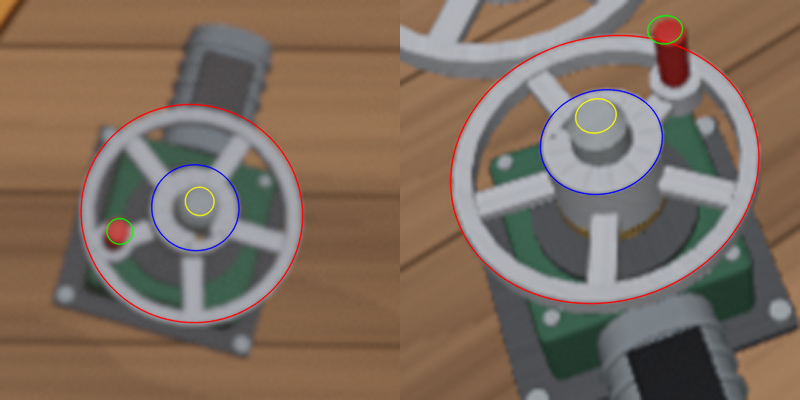

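The overlay at the dropped height (origin 102) fits the rim and boss in both views, and the pin is at (118,231) in the top crop. So the keyway is over the key. Next I straddle the shaft with the fingers and touch the boss ring.

```bash
python3 - <<'E'
from ov import *
manip.move_gripper(38)
manip.move_ptp([601.3,-127.5,230],qd(-0.2))
print(manip.movel([601.3,-127.5,178],max_speed=100,contact_N=6));st()
ov('a5',102,1.97)
E
```

```text
False
16.71 [ 601.4 -127.1  178.8] F [0.1 0.1 0.4] M [ 0.02 -0.01  0.  ] w 37.7 j6 1.56
```

View pics/a5.png

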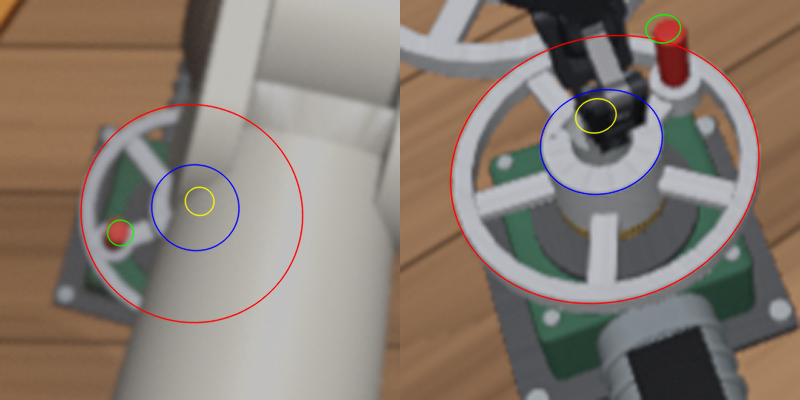

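The front finger tip (scene crop about (612,140)) sits in front of the shaft end, with the pin well clear. I descend with a low contact threshold.

```bash
python3 - <<'E'
from ov import *
print(manip.movel([601.3,-127.5,138],max_speed=50,contact_N=6));st()
ov('a6',102,1.97)
E
```

```text
True
17.47 [ 600.9 -127.4  142.6] F [ 0.9 -0.2 -0.5] M [ 0.01  0.02 -0.03] w 38.3 j6 1.56
```

View pics/a6.png

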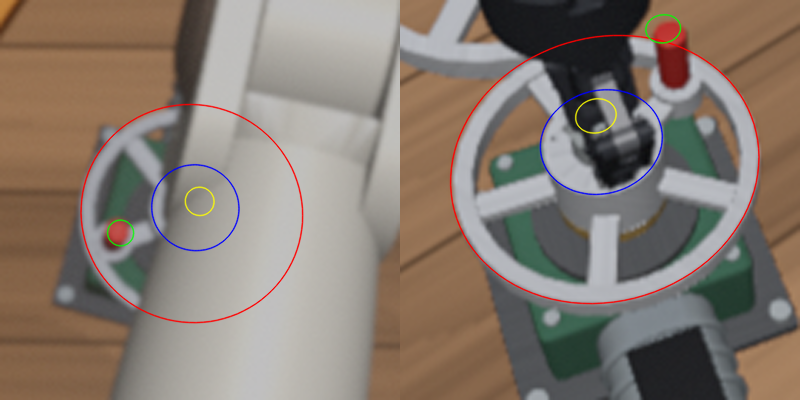

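The finger rests on the boss ring at TCP z 142.6, as predicted. Now I press about 10 mm, watching the force.

```bash
python3 - <<'E'
from ov import *
for z in np.arange(140.5,128,-2):
    h=manip.movel([601.3,-127.5,float(z)],max_speed=15,contact_N=28);s=st();print(z,h)
    if h or s['force'][2]>32: break
ov('a7',92,1.97)
E
```

```text
17.9 [ 601.  -127.4  141.3] F [-3.9 -0.2  8.1] M [ 0.22  0.9  -0.01] w 38.1 j6 1.56
140.5 False
18.18 [ 601.1 -127.4  139.7] F [-4.9  0.8 10.4] M [0.24 1.08 0.01] w 38.0 j6 1.56
138.5 False
18.47 [ 601.1 -127.4  137.9] F [-5.3  1.2 10.8] M [ 0.28  1.15 -0.03] w 37.9 j6 1.56
136.5 False
18.75 [ 601.1 -127.4  135.9] F [-5.3  2.2 11.7] M [ 0.28  1.25 -0.  ] w 37.8 j6 1.56
134.5 False
19.03 [ 601.1 -127.4  134.6] F [-7.1  1.3 15.2] M [ 0.39  1.55 -0.01] w 38.0 j6 1.56
132.5 False
19.32 [ 601.2 -127.4  134.5] F [-9.8  1.5 26.4] M [0.63 2.53 0.05] w 38.1 j6 1.56
130.5 False
19.6 [ 601.3 -127.4  134.4] F [-14.5   3.1  38.2] M [0.88 3.58 0.  ] w 38.1 j6 1.56
128.5 False
```

View pics/a7.png

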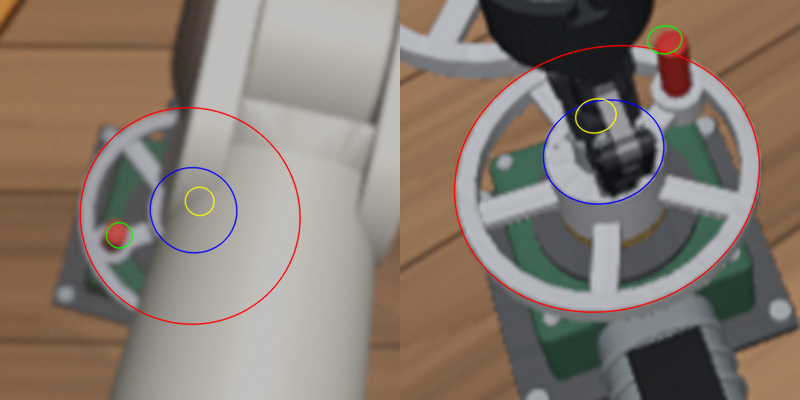

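The wheel stopped at 134.5, about 8 mm of travel, with a sideways force, so it may be slightly tilted or short. I'll lift off and look.

```bash
python3 - <<'E'
from ov import *
manip.movel([601.3,-127.5,142],max_speed=60);st()
manip.movel([601.3,-127.5,240],max_speed=200)
manip.move_ptp([480,130,260],qd(0.2));st()
ov('a8',92,1.97)
im=camera('scene')[:,:,::-1][245:385,165:305];cv2.imwrite('pics/a8r.png',cv2.resize(im,(800,600)[:1]*1+(600,)if 0 else (600,600),interpolation=cv2.INTER_CUBIC))
E
```

```text
20.07 [ 601.4 -127.5  141.5] F [-1.1 -0.2 -0.2] M [-0.01  0.03 -0.02] w 38.0 j6 1.56
21.82 [480.4 129.4 259.5] F [-0.2 -1.2 -0.4] M [ 0.03 -0.04 -0.01] w 37.9 j6 1.64
```

View pics/a8.png

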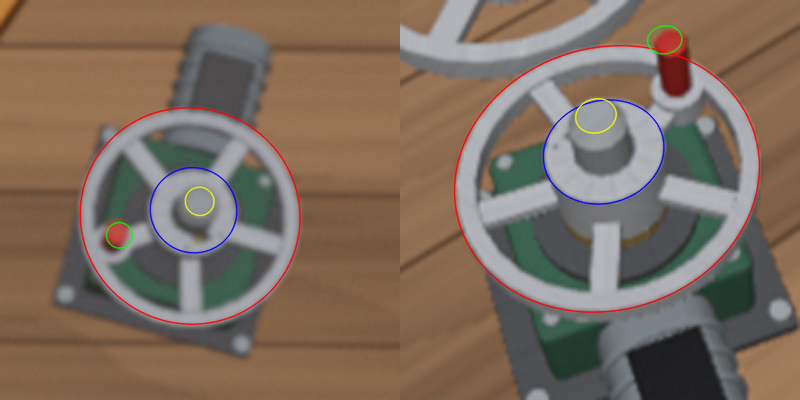

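View pics/a8r.png

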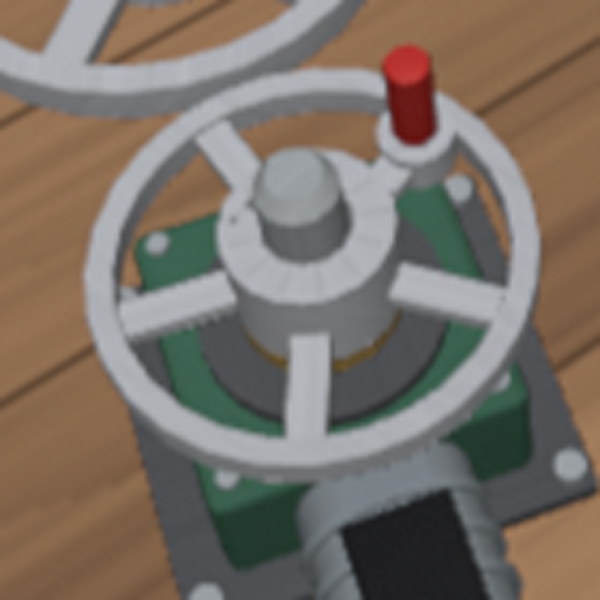

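The overlay at the home height (origin 92) fits rim, boss and pin in both views, and the wheel looks level. The 8 mm of travel leaves a margin in doubt, so I'll press again with the jaws turned 90° so the load falls evenly on the other two sides.

```bash
python3 - <<'E'
from ov import *
np.save('pre.npy',np.stack([camera('scene'),camera('top')]))
psi=-0.2+np.pi/2
manip.move_ptp([601.3,-127.5,230],qd(psi));st()
manip.movel([601.3,-127.5,178],max_speed=100,contact_N=6)
print(manip.movel([601.3,-127.5,128],max_speed=30,contact_N=6));st()
z=readout.state()['ee_pos'][2]
for k in range(8):
    z-=2
    h=manip.movel([601.3,-127.5,float(z)],max_speed=15,contact_N=30);s=st();print(round(z,1),h)
    if s['force'][2]>48 or np.hypot(*s['force'][:2])>22: break
manip.sleep(.2);st()
ov('a9',92,1.97)
E
```

```text
23.52 [ 601.3 -127.1  230.1] F [-0.3 -0.8  0.1] M [ 0.04 -0.01  0.01] w 38.2 j6 -0.01
True
25.49 [ 601.4 -127.5  134.7] F [-0.3 -0.7  5.2] M [ 0.    0.11 -0.01] w 38.2 j6 -0.01
25.74 [ 601.6 -127.5  134.7] F [-3.3  0.6 10.8] M [0.15 0.81 0.01] w 37.7 j6 -0.01
132.7 False
26.02 [ 601.8 -127.6  134.6] F [-7.   2.3 21.9] M [ 0.34  1.53 -0.02] w 38.2 j6 -0.01
130.7 False
26.31 [ 602.  -127.6  134.5] F [-10.6   2.7  33.1] M [ 0.47  2.33 -0.02] w 38.1 j6 -0.01
128.7 False
26.59 [ 602.2 -127.7  134.3] F [-14.7   4.3  43.1] M [ 0.66  3.07 -0.04] w 37.8 j6 -0.01
126.7 False
26.88 [ 602.5 -127.7  134.2] F [-18.2   4.2  53.9] M [ 0.82  3.86 -0.06] w 38.0 j6 -0.01
124.7 False
27.07 [ 602.5 -127.7  134.2] F [-18.    4.   53.3] M [ 0.75  3.84 -0.03] w 38.4 j6 -0.01
```

View pics/a9.png

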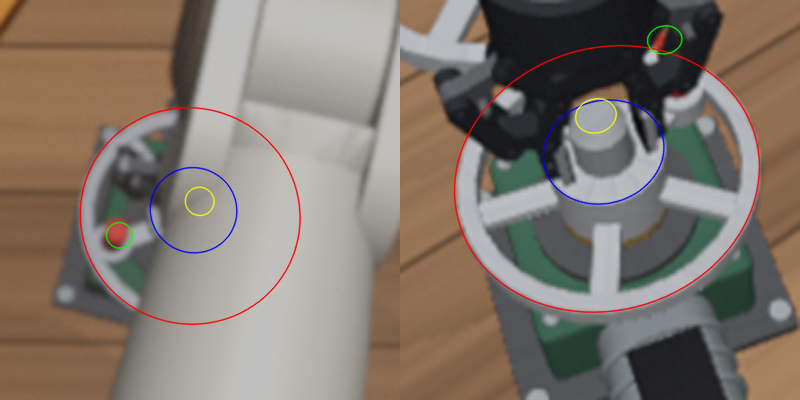

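Contact came at 134.7 again in the crossed orientation, with no further travel at 54 N, so this is a hard stop. I'll lift off, then compare rim position optically with the start, where an 18 mm drop is expected.

```bash
python3 - <<'E'
from ov import *
manip.movel([601.3,-127.5,142],max_speed=60);st()
manip.movel([601.3,-127.5,240],max_speed=200)
manip.move_ptp([480,130,260],qd(0.2));st()
ov('a10',92,1.97)
now={n:camera(n) for n in('scene','top')}
np.save('now.npy',np.stack([now['scene'],now['top']]))
old={n:cv2.imread(f'pics/{n}0.png')[:,:,::-1] for n in now}
pre=dict(zip(('scene','top'),np.load('pre.npy')))
from scipy.optimize import minimize
from scipy.ndimage import map_coordinates
T=np.linspace(0,2*np.pi,360)
def fit(im,z0):
    g={}
    for n in im:
        g[n]=cv2.GaussianBlur(np.float32(cv2.cvtColor(np.ascontiguousarray(im[n]),cv2.COLOR_RGB2GRAY)),(0,0),.7)
    def samp(n,c,r,z,tx,ty):
        X=np.c_[c[0]+r*np.cos(T),c[1]+r*np.sin(T),z+tx*r*np.cos(T)+ty*r*np.sin(T),np.ones_like(T)]
        q=X@P(n).T;return map_coordinates(g[n],[q[:,1]/q[:,2],q[:,0]/q[:,2]],order=1)
    def f(p):
        x,y,z,tx,ty=p;s=0
        for n in im:
            # outer top edge and boss
            s-=np.mean(np.clip(samp(n,(x,y),78.5,z+24,tx,ty)-samp(n,(x,y),82,z+24,tx,ty),-30,60))
            s-=np.mean(np.clip(samp(n,(x,y),71.5,z+24,tx,ty)-samp(n,(x,y),68.5,z+24,tx,ty),-30,60))
        return s
    best=min((minimize(f,[601+a,-127.5,z0+b,0,0],method='Nelder-Mead',options=dict(initial_simplex=np.array([601+a,-127.5,z0+b,0,0])+np.vstack([np.zeros(5),np.diag([3,3,5,.03,.03])]),maxiter=800)) for a in(-2,2) for b in(-4,0,4)),key=lambda r:r.fun)
    return np.round(best.x,3),round(best.fun,1)
print('old',fit(old,110));print('pre',fit(pre,92));print('now',fit(now,92))
# bystander shift check
for n in now:
    d=np.abs(now[n].astype(int)-old[n]).max(2)>40; ys,xs=np.nonzero(d);print(n,[(int(x),int(y)) for x,y in list(zip(xs,ys))[::max(1,len(xs)//12)]])
E
```

```text
27.62 [ 601.3 -127.5  141.2] F [0.3 0.2 0. ] M [-0.03 -0.01  0.  ] w 38.0 j6 -0.01
29.72 [480.1 129.7 259.5] F [ 0.4 -0.  -0.7] M [ 0.03  0.02 -0.04] w 38.0 j6 1.63Traceback (most recent call last):
  File "<stdin>", line 29, in <module>
  File "<stdin>", line 27, in fit
  File "<stdin>", line 27, in <genexpr>
    res = _minimize_neldermead(fun, x0, args, callback, bounds=bounds,
                               **options)
    fxr = func(xr)
    fx = function(np.copy(x), *(wrapper_args + args))
  File "<stdin>", line 24, in f
  File "<stdin>", line 19, in samp
  File "h.py", line 4, in P
    i=camera_info(n);K=np.array([[i['fx'],0,i['cx']],[0,i['fy'],i['cy']],[0,0,1]]);return K@np.array(i['view'])[:3]
ValueError: time passes only in moves, steps and waits
```

View pics/a10.png

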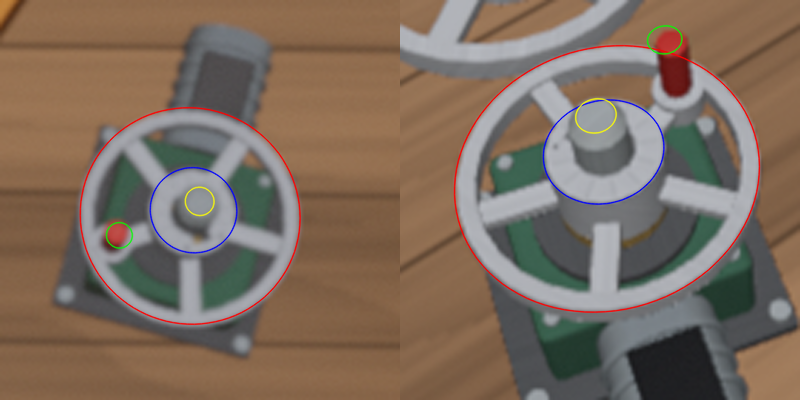

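The calibration calls are limited, so I'll cache the matrices and redo the fit offline.

```bash
python3 - <<'E'
from h import *
PM={n:P(n) for n in('scene','top')}
now=dict(zip(('scene','top'),np.load('now.npy')));pre=dict(zip(('scene','top'),np.load('pre.npy')))
old={n:cv2.imread(f'pics/{n}0.png')[:,:,::-1] for n in now}
from scipy.optimize import minimize
from scipy.ndimage import map_coordinates
T=np.linspace(0,2*np.pi,360)
def fit(im,z0):
    g={n:cv2.GaussianBlur(np.float32(cv2.cvtColor(np.ascontiguousarray(im[n]),cv2.COLOR_RGB2GRAY)),(0,0),.7) for n in im}
    def samp(n,c,r,z,tx,ty):
        X=np.c_[c[0]+r*np.cos(T),c[1]+r*np.sin(T),z+tx*r*np.cos(T)+ty*r*np.sin(T),np.ones_like(T)]
        q=X@PM[n].T;return map_coordinates(g[n],[q[:,1]/q[:,2],q[:,0]/q[:,2]],order=1)
    def f(p):
        x,y,z,tx,ty=p;s=0
        for n in im:
            s-=np.mean(np.clip(samp(n,(x,y),78.5,z+24,tx,ty)-samp(n,(x,y),82,z+24,tx,ty),-30,60))
            s-=np.mean(np.clip(samp(n,(x,y),71.5,z+24,tx,ty)-samp(n,(x,y),68.5,z+24,tx,ty),-30,60))
        return s
    best=min((minimize(f,[601+a,-127.5,z0+b,0,0],method='Nelder-Mead',options=dict(initial_simplex=np.array([601+a,-127.5,z0+b,0,0])+np.vstack([np.zeros(5),np.diag([3,3,5,.03,.03])]),maxiter=800)) for a in(-2,2) for b in(-4,0,4)),key=lambda r:r.fun)
    return np.round(best.x,3),round(best.fun,1)
print('old',fit(old,110));print('pre',fit(pre,92));print('now',fit(now,92))
for n in now:
    d=(np.abs(now[n].astype(int)-old[n]).max(2)>40).astype(np.uint8)
    k,_,s,_=cv2.connectedComponentsWithStats(cv2.dilate(d,np.ones((5,5))));print(n,[list(map(int,r)) for r in s[1:] if r[4]>60])
E
```

```text
old (array([ 5.99970e+02, -1.27633e+02,  1.06296e+02, -4.40000e-02,
        0.00000e+00]), np.float64(-148.7))
pre (array([ 5.99633e+02, -1.26686e+02,  8.93190e+01,  8.00000e-03,
        3.00000e-03]), np.float64(-148.8))
now (array([ 5.99797e+02, -1.26674e+02,  8.93590e+01,  1.00000e-02,
        4.00000e-03]), np.float64(-148.8))
scene [[77, 0, 150, 119, 10957], [286, 0, 85, 132, 7642], [179, 252, 114, 108, 7781]]
top [[178, 181, 189, 299, 30090], [368, 185, 82, 81, 3814], [0, 454, 74, 26, 1127]]
```

The rim has dropped 17 mm from the start, where the wheel was tilted; more than 15.5 mm is needed. It is level within 0.011 rad, and the second press changed nothing. The only image changes are the wheel and the arm, so the bystanders haven't moved. I'm handing in.

```bash
python3 -c "
from h import *
st();finish_job()"
```

```text
29.92 [480.2 129.6 259.7] F [-0.8  0.9  0.1] M [-0.05 -0.07  0.  ] w 37.9 j6 1.63
the job is handed in; nothing more can be done
```

I handed the job in at about 30 s of the 58 s allowed; the wheel looks fully home with the collar pushed down under it. No verdict is reported.

**What I did:** I pushed the crank pin counter-clockwise with the shut fingers until the keyway dropped over the key, after about 2.4 rad. Then I pressed the boss ring down with the fingers straddling the shaft. I repeated the press with the jaws turned 90°.

**Last checks:**
- **Height:** both presses stopped hard at tool height 134 to 135 mm, and 54 N gave no further travel. The camera fit shows the wheel about 17 mm lower than at the start. A full drop is 18 mm and at least 15.5 mm is needed.
- **Level and position:** the wheel is level within about 0.011 rad. It sits within about 2 mm of the shaft axis, as far as the calibration can tell.
- **Bystanders:** the pictures changed only where the wheel and the arm are. In the last top picture the arm may have hidden the horn, so for the horn I relied on the scene camera.
- **Robot:** the arm was clear of everything, with about zero force on the tool.

**What disagreed:** the first press moved only about 8 mm from first contact, not the expected 10 mm. The absolute fitted heights also read 3 to 4 mm low at both start and end, probably from calibration and the start tilt, so I relied on the difference between them. I could not measure the collar directly; its position follows from the wheel's height.

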